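Make the photometer ready to be carried: seat its cell, switch it off

TASK

The bench photometer is about to be carried next door. With the fingertips, gently push the sample cell that stands part-way out of its port straight down until it is fully home, so that it cannot be snapped off, and switch the meter off by pressing in the upper half of the rocker switch on its back until it has tipped right over. Pick nothing up, leave the spare cell, cup, bottle and cap on the table where they stand, and move the hand clear.

Things in the scene. Friction and masses are not known exactly. Their poses are not given: they have to be found in the camera images.
- photometer: The dark blue bench photometer, which stands fast on the table; 244 mm deep, 198 mm wide, flat top 88 mm above the table. Origin: centre of its underside. Its x axis points out of its upright back, -x to the front with the sloping display and keys; y to the left of somebody facing the display; z up. It stands sideways: its back looks roughly to the robot's right (world -y).
- cell_cap (a point): Centre of the top of the white screw cap of the sample cell (round, 22 mm across, clear glass below) that stands in the round port in the photometer's top. In the photometer's frame it lies at x = 32, y = -30 mm; its height is 112 mm above the table when the cell is home, and more by joint photometer_cell when it stands proud.
- photometer_cell (a joint): How far the sample cell stands out of its port (m): 0 is fully home against a hard stop, 0.03 the most. It slides straight up and down, held by a light friction of about 0.5 N, and stays where it is left.
- rocker (a point): Middle of the outer face of the power rocker on the photometer's upright back, a small red switch 18 mm wide, 14 mm tall, 6 mm proud; at x = 121, y = 49, z = 44 mm in the photometer's frame. It tips about a level axis 44 mm above the table. On (as found), its upper edge (50 mm above the table) leans out 2 mm more than the lower; pressing only that upper half toward the housing (photometer's -x) turns it off.
- photometer_power (a joint): Tilt of the rocker (rad): 0 as found, on (upper half out); 0.279 fully off (upper half pushed in about 2 mm, hard stop). It is damped: press slowly (about 5 mm/s), as a quick jab pushes hard on it. It stays where it is left.
- spare_cell: Bystander: another glass sample cell with white screw cap, 23 mm across and 62 mm tall, standing on the table beside the photometer. Origin: centre of its underside.
- dose_cup: Bystander: clear plastic dosing cup, 65 mm across and 62 mm tall, on the table behind the photometer. Origin: centre of its underside.
- sample_bottle: Bystander: open white plastic sample bottle, 61 mm across and 128 mm tall. Origin: centre of its underside.
- screw_cap: Bystander: white ribbed screw cap, 43 mm across and 18 mm tall, lying on the table by the sample bottle. Origin: centre of its underside.

How it is judged (in metres and radians):
At the end, for the whole second after the job is handed in: The sample cell is home within 2 mm, the rocker stands at off (tipped over 0.22 of its 0.279 rad), and the spare cell, cup, bottle and cap are within 10 mm of where they stood (value of joint photometer_cell below 0.002 m and value of joint photometer_power above 0.22 rad and distance of each of spare_cell, dose_cup, sample_bottle, screw_cap from where it was at the start of the episode below 0.01 m); the robot touches nothing.
It fails at once if the sample cell is pulled out of its port instead of pushed in (value of joint photometer_cell above 0.026 m).
It fails at once if the fingers press on the photometer or its parts with over 50 N (contact force between the fingers and photometer above 50 N).
It fails at once if the spare cell, cup, bottle or cap is moved over 10 mm (distance of any of spare_cell, dose_cup, sample_bottle, screw_cap from where it was at the start of the episode above 0.01 m).
It also fails if it takes over 51 s, if anything falls off the work surface, if the arm or the gripper's body presses on something with over 40 N, if the wrist force passes 120 N, or if a joint passes its speed limit or range.

ROBOT

A 7-joint arm with a two-finger parallel gripper is mounted at the origin on a cart in front of the work surface, level with it; the furniture and walls round the work are solid. World frame = base frame: x ahead of the robot, y to its left, z up, the work surface at z = 0. Lengths are in m, angles in degrees, forces in N, time in s.
With the tool pointing down it reaches from about 0.4 to 0.875 m from the base axis. Payload 4.4 kg.
Tool frame: the origin (TCP) lies at the very end of the fingers, on their centre line; the grasp point (between the pads) lies 19 mm behind it (manip.tcp_to_grasp is the distance from the TCP to the grasp point, in m); z points along the fingers, y is the line along which they close (so a half turn about z gives the same grasp; the last joint's range is limited). The gripper opens to 85 mm and grips with 20 to 120 N. Pads are 22 mm wide; open, the fingers measure 114 mm over their backs; the gripper's body (76 mm by 85 mm) begins 54 mm behind the grasp point. The pads swing forward as they close: fully open they stand 13 mm farther back than shut.
Start: joints at [-74.645, 36.005, 2.206, 86.941, -1.547, 57.084, -1.146], TCP at [0.213, 0.614, 0.231] pointing down, gripper open.
Joint ranges: [-175.42, 175.42], [-21.48, 121.26], [-71.46, 75.88], [10.55, 141.38], [-63.04, 243.04], [13.31, 113.54], [-168.57, 168.57]. Speed limits (degrees/s): [147.25, 147.25, 180, 180, 180, 180, 180].

INTERFACE

Orientations are given as a 3x3 rotation matrix whose columns are the frame's x, y, z axes.
In Python, from rig import manip gives the robot as it stands.
- The arm moves only by the tool carry_out, never from a script. Its argument "motion" is a list that holds one entry, the list of rows, each a list of 7 numbers: the opening in per cent of the stroke, from 0 (shut) to 100 (fully open), then the shift along the world's x, y, z in cm, then the turn, a rotation vector about the world's x, y, z in degrees. A call has 1 to 8 rows; each row is the pose to reach, as a shift and turn from the pose commanded when the call began; what a row does not reach only later rows make up. A row lasts 1/8 s, in which the tool goes at most 62.5 mm and 10.7 degrees, less where a joint would pass 70% of its speed; a pose out of reach is approached as far as the arm can. A call with a gripper value outside its range is refused whole. The fingers move at their own pace and stop on an object; the grip force is fixed at half the most. Time passes only in rows, so rows that repeat a pose let the fingers close. It gives the time, the measured TCP pose, the force, the opening and the grip force at its end, in the units of the state.
- manip.observe(): the state, without advancing time (a new reading comes with each control period).
- manip.grab_frame(name): name is "scene" or "top"; returns a dict with "color" (420x560x3 uint8, red, green, blue), "intrinsics" (3x3 intrinsics, pixels), "R" (3x3) and "t" (3): a world point X has camera coordinates R X + t. Camera axes: x right, y down, z forward; pixel columns grow to the right and rows downward; lengths in m; the calibration is good to about 2 mm. A picture is of the moment at which its call begins. There is no depth.
- manip.sign_off(): hands the job in; it is judged then, once.
The state is a dict: "t": time; "joints": joint angles; "joint_vel": joint speeds; "effort": joint torques, N m; "tcp_pos": TCP position; "tcp_rot": TCP orientation; "force": force on the tool from outside, world axes, zero at the start; "wrist_torque": the same for the moment, N m; "width": finger opening in m; "grasp_force": force on a finger pad.
Only numpy, scipy, OpenCV 4.12 (cv2) and the standard library are available. Lean on these libraries where they do the work, as an engineer would, in place of code of your own. Each camera call takes 0.05 s, during which the arm holds its last target. There are 200 camera calls.

## Working session

There is one attempt and no reset: what is moved stays moved. The work goes in short steps, Python scripts to look and compute and a tool call to move; the robot and the scene stay as the last step left them, time stands still between calls to the robot, and variables do not carry over. Pictures are saved under pics/ and viewed, at most 10 in all, crops included, and the job is handed in when it is done.

Besides the shell and the picture viewer there is one more tool, called after "Call:" by a JSON object that holds its "op" and its "data", one argument or row to a line. carry_out: Moves the arm, as the interface text tells. Its arguments: {"type":"object","properties":{"motion":{"type":"array"}},"required":["motion"]}

```bash
mkdir -p pics; python3 - <<'E'
from rig import manip
import cv2,numpy as np,pickle
d={}
for n in("scene","top"):
    f=manip.grab_frame(n);d[n]=f
    cv2.imwrite(f"pics/{n}0.png",f["color"][:,:,::-1])
    print(n,np.round(f["intrinsics"],1).tolist(),np.round(f["R"],3).tolist(),np.round(f["t"],3), -np.array(f["R"]).T@f["t"])
pickle.dump(d,open("f0.pkl","wb"))
s=manip.observe();print({k:np.round(v,3).tolist() for k,v in s.items()})
E
```

```text
scene [[420.9, 0.0, 277.5], [0.0, 420.9, 208.2], [0.0, 0.0, 1.0]] [[-0.802, -0.597, 0.019], [-0.269, 0.332, -0.904], [0.533, -0.731, -0.426]] [0.344 0.263 0.487] [0.08692682 0.47427824 0.43853538]
top [[491.2, 0.0, 281.0], [0.0, 491.2, 209.8], [0.0, 0.0, 1.0]] [[0.017, -1.0, -0.018], [-0.995, -0.015, -0.102], [0.102, 0.02, -0.995]] [-0.149  0.547  0.913] [ 0.45366466 -0.15910317  0.9609284 ]
{'t': 0.1, 'joints': [-74.646, 36.053, 2.205, 86.989, -1.546, 57.084, -1.146], 'joint_vel': [0.021, -0.048, 0.089, -0.172, 0.041, 0.015, 0.067], 'effort': [0.003, -56.453, 1.231, -19.397, 0.011, 0.005, -0.0], 'tcp_pos': [0.213, 0.614, 0.23], 'tcp_rot': [[-0.945, 0.328, -0.0], [0.328, 0.945, -0.002], [-0.0, -0.002, -1.0]], 'force': [-0.252, -0.055, -0.647], 'wrist_torque': [0.002, 0.053, 0.046], 'grasp_force': 0.0, 'width': 0.085}
```

View pics/scene0.png

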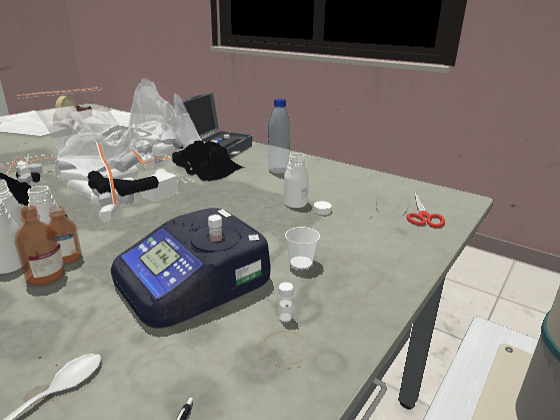

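View pics/top0.png

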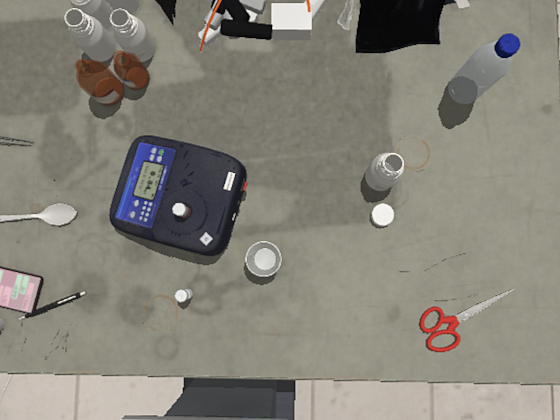

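The scene view shows the cell's cap at about (215,219) and the spare cell at (286,300). In the top view the cap is at (180,210), the red rocker at (245,186), the cup at (263,259), the spare cell at (183,296), the bottle at (385,170) and the screw cap at (382,215).

```bash
cat > h.py <<'E'
import numpy as np,cv2
def ray(f,p):
    R=np.array(f["R"]);K=np.array(f["intrinsics"]);c=-R.T@f["t"]
    d=R.T@np.linalg.solve(K,[p[0],p[1],1.]);return c,d/np.linalg.norm(d)
def plane(f,p,z):
    c,d=ray(f,p);return c+d*(z-c[2])/d[2]
def cross(fa,pa,fb,pb):
    a,u=ray(fa,pa);b,v=ray(fb,pb)
    s=np.linalg.lstsq(np.c_[u,-v],b-a,rcond=None)[0]
    A=a+s[0]*u;B=b+s[1]*v;return (A+B)/2,np.linalg.norm(A-B)
def blobs(m,x0,y0,x1,y1,amin=8):
    n,l,st,c=cv2.connectedComponentsWithStats(m[y0:y1,x0:x1].astype(np.uint8))
    return [((c[i]+[x0,y0]).round(1).tolist(),(st[i]+[x0,y0,0,0,0]).tolist()) for i in range(1,n) if st[i,4]>=amin]
E
python3 - <<'E'
from h import *;import pickle
d=pickle.load(open("f0.pkl","rb"));T=d["top"];S=d["scene"]
tc=T["color"].astype(int);sc=S["color"].astype(int)
wt=tc.min(2)>170;ws=sc.min(2)>150
print("cap top",blobs(wt,165,195,200,225));print("cap scene",blobs(ws,200,208,230,245))
red=(tc[:,:,0]>tc[:,:,1]+60)&(tc[:,:,0]>tc[:,:,2]+60)
print("red",blobs(red,230,165,260,235,3))
dark=((tc.sum(2)<190)|((tc[:,:,2]>tc[:,:,0]+25)))
m=np.zeros(dark.shape,np.uint8);m[125:262,100:252]=dark[125:262,100:252]
cs=max(cv2.findContours(cv2.morphologyEx(m,cv2.MORPH_CLOSE,np.ones((5,5))),0,2)[0],key=cv2.contourArea)
r=cv2.minAreaRect(cs);print(r);b=cv2.boxPoints(r)
for p in b:print(p,plane(T,p,.088).round(4),plane(T,p,.044).round(4))
for n,p,z in(("cup",(263,259),.062),("spare",(182,295),.062),("bottle",(391,166),.128),("scap",(382,215),.018)):print(n,plane(T,p,z).round(3))
a=cv2.resize(T["color"][125:265,100:300],None,fx=4,fy=4,interpolation=cv2.INTER_CUBIC)
cv2.imwrite("pics/ct.png",a[:,:,::-1])
a=cv2.resize(S["color"][190:340,180:340],None,fx=4,fy=4,interpolation=cv2.INTER_CUBIC)
cv2.imwrite("pics/cs.png",a[:,:,::-1])
E
```

```text
cap top [([178.6, 208.6], [173, 203, 12, 12, 124])]
cap scene [([223.6, 212.4], [218, 209, 12, 8, 52]), ([213.8, 220.1], [208, 214, 14, 14, 125])]
red [([244.7, 185.8], [243, 182, 5, 9, 23])]
((177.3127899169922, 198.07040405273438), (124.08000183105469, 112.75999450683594), 16.26020622253418)
[101.96799 234.824  ] [0.4935 0.178  0.088 ] [0.4955 0.195  0.044 ]
[133.5408 126.5744] [0.6922 0.1306 0.088 ] [0.7042 0.1452 0.044 ]
[252.6576 161.3168] [ 0.6305 -0.0889  0.088 ] [ 0.6394 -0.0854  0.044 ]
[221.08478 269.5664 ] [ 0.4354 -0.0374  0.088 ] [ 0.4344 -0.0313  0.044 ]
cup [ 0.455 -0.11   0.062]
spare [0.388 0.036 0.062]
bottle [ 0.617 -0.33   0.128]
scap [ 0.543 -0.334  0.018]
```

View pics/ct.png

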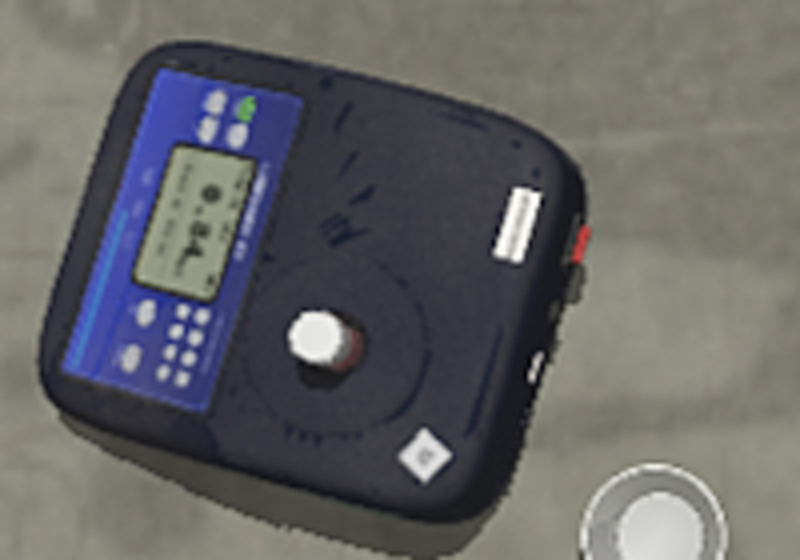

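View pics/cs.png

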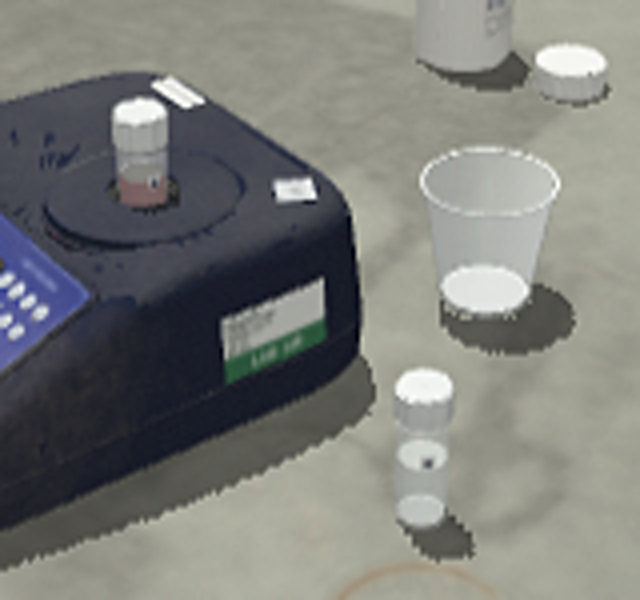

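The crops show the cap top at top-view pixel (179,209) and scene pixel (215,217), with the cell about 20 mm proud. The red rocker spans columns 243–247 and rows 182–190 in the top view, with a dark socket just below it and the cup well clear.

```bash
python3 - <<'E'
from h import *;import pickle
d=pickle.load(open("f0.pkl","rb"));T=d["top"];S=d["scene"]
c,g=cross(T,(178.9,208.7),S,(214.6,217.2));print("cap",c.round(4),g)
r=plane(T,(244.7,185.8),.047);print("rocker",r.round(4))
v=(r-c)[:2];l=np.array([89,79])
print("dist",np.linalg.norm(v),np.linalg.norm(l))
yaw=np.degrees(np.arctan2(v[1],v[0])-np.arctan2(l[1],l[0]));print("yaw",yaw)
# white label's & blue panel's edges for yaw
P=lambda x,y,z:plane(T,(100+(x-1.5)/4,125+(y-1.5)/4),z)
for n,a,b,z in(("label",(522,190),(496,258),.088),("edge top",(330,75),(520,125),.088),("edge bottom",(220,455),(370,495),.088),("panel",(302,98),(208,410),.085)):
    w=(P(*b,z)-P(*a,z))[:2];print(n,np.degrees(np.arctan2(w[1],w[0])))
E
```

```text
cap [0.5382 0.0325 0.1261] 0.0008621364074448549
rocker [ 0.5918 -0.0717  0.047 ]
dist 0.11717188649120819 119.00420160649792
yaw -104.40847411034147
label 160.7451441372156
edge top -104.17073390553988
edge bottom -103.84937102360846
panel 165.55340014324156
```

Two checks agree: the cap-to-rocker distance is 117 mm against 119 mm given, and four edges put the yaw at about -104.3°. That sets the press direction at (0.247, 0.969). I'll shut the fingers, swing toward the meter and turn the tool so its x lies along that direction.

Call:
{"op": "carry_out", "data": {
  "motion": [
    [[0,2.5,-4.5,0,0,0,-10.6],[0,5,-9,0,0,0,-21.2],[0,7.5,-13.5,0,0,0,-31.8],[0,10,-18,0,0,0,-42.4],[0,12.5,-22.5,0,0,0,-53],[0,15,-27,0,0,0,-63.6],[0,17.5,-31.5,0,0,0,-74.2],[0,20,-36,0,0,0,-85]]
  ]
}}

```text
t: 1.1
tcp_pos: [0.4134, 0.2527, 0.2313]
tcp_rot: [[0.249, 0.969, -0.0], [0.969, -0.249, 0.0], [0.0, -0.0, -1.0]]
force: [0.7, 0.6, 0.5]
width: 0.0001
grasp_force: 0.0
```

Call:
{"op": "carry_out", "data": {
  "motion": [
    [[0,2.5,-4.4,0,0,0,0],[0,5,-8.8,0,0,0,0],[0,7.5,-13.2,0,0,0,0],[0,10,-17.6,0,0,0,0],[0,12.5,-22,-2,0,0,0],[0,12.5,-22,-5,0,0,0],[0,12.5,-22,-8,0,0,0],[0,12.5,-22,-8,0,0,0]]
  ]
}}

```text
t: 2.1
tcp_pos: [0.536, 0.034, 0.1493]
tcp_rot: [[0.243, 0.97, -0.005], [0.97, -0.243, -0.0], [-0.002, -0.005, -1.0]]
force: [0.3, -0.7, 0.3]
width: 0.0001
grasp_force: 0.0
```

```bash
python3 - <<'E'
from rig import manip
import cv2,numpy as np
a=[]
for n,(x0,y0) in(("scene",(140,100)),("top",(100,130))):
    f=manip.grab_frame(n);K=np.array(f["intrinsics"]);s=manip.observe()
    q=K@(np.array(f["R"])@s["tcp_pos"]+f["t"]);print(n,q[:2]/q[2])
    a.append(cv2.resize(f["color"][y0:y0+170,x0:x0+130],None,fx=3,fy=3,interpolation=cv2.INTER_CUBIC))
cv2.imwrite("pics/c1.png",np.hstack(a)[:,:,::-1]);print(s["tcp_pos"],s["force"],s["joints"])
E
```

```text
scene [213.45790111 204.08233143]
top [174.66141418 207.33109315]
[0.53815536 0.03410541 0.15172771] [-0.01965878  0.35628321 -0.15894349] [-21.62586516  35.03931564  22.88207216 109.74800086 -20.6558599
  39.23017335  -0.35168872]
```

View pics/c1.png

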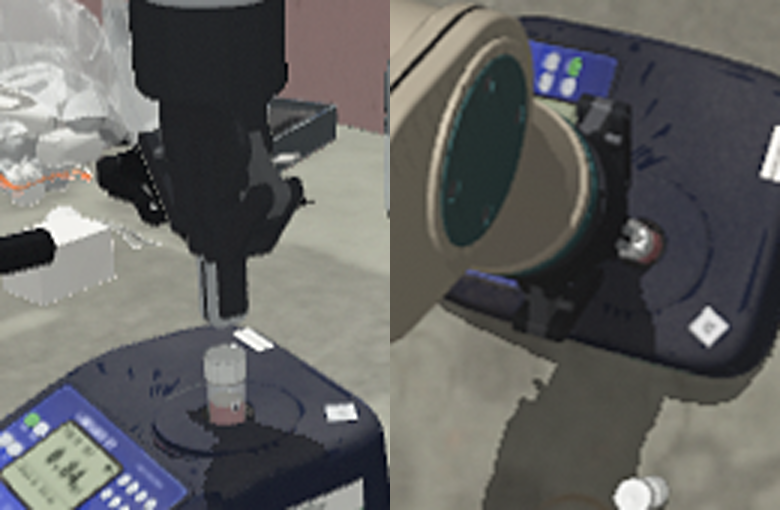

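The fingertips are over the cap in both pictures (scene crop 225,325 above the cap at 225,360; the top view shows the tips ending at the cap). Lowering and pressing gently.

Call:
{"op": "carry_out", "data": {
  "motion": [
    [[0,0,0,-1,0,0,0],[0,0,0,-1.7,0,0,0],[0,0,0,-2.1,0,0,0],[0,0,0,-2.3,0,0,0],[0,0,0,-2.45,0,0,0],[0,0,0,-2.6,0,0,0],[0,0,0,-2.75,0,0,0],[0,0,0,-2.9,0,0,0]]
  ]
}}

```text
t: 3.2
tcp_pos: [0.538, 0.0341, 0.1223]
tcp_rot: [[0.243, 0.97, 0.0], [0.97, -0.243, 0.0], [0.0, 0.0, -1.0]]
force: [-0.8, -0.2, -0.2]
width: 0.0003
grasp_force: 0.2
```

Call:
{"op": "carry_out", "data": {
  "motion": [
    [[0,0,0,-0.12,0,0,0],[0,0,0,-0.24,0,0,0],[0,0,0,-0.36,0,0,0],[0,0,0,-0.48,0,0,0],[0,0,0,-0.6,0,0,0],[0,0,0,-0.7,0,0,0],[0,0,0,-0.8,0,0,0],[0,0,0,-0.8,0,0,0]]
  ]
}}

```text
t: 4.2
tcp_pos: [0.538, 0.0341, 0.1142]
tcp_rot: [[0.243, 0.97, 0.0], [0.97, -0.243, -0.0], [-0.0, 0.0, -1.0]]
force: [-0.2, -0.4, -0.9]
width: 0.0001
grasp_force: 0.0
```

Now small steps into the hard stop near 0.112.

Call:
{"op": "carry_out", "data": {
  "motion": [
    [[0,0,0,-0.06,0,0,0],[0,0,0,-0.12,0,0,0],[0,0,0,-0.18,0,0,0],[0,0,0,-0.22,0,0,0],[0,0,0,-0.22,0,0,0]]
  ]
}}

```text
t: 4.82
tcp_pos: [0.5381, 0.0341, 0.1126]
tcp_rot: [[0.243, 0.97, 0.0], [0.97, -0.243, 0.0], [0.0, 0.0, -1.0]]
force: [-1.2, 0.3, 5.5]
width: -0.0001
grasp_force: 2.5
```

Call:
{"op": "carry_out", "data": {
  "motion": [
    [[0,0,0,-0.04,0,0,0],[0,0,0,-0.08,0,0,0],[0,0,0,-0.08,0,0,0]]
  ]
}}

```text
t: 5.2
tcp_pos: [0.5382, 0.0341, 0.1125]
tcp_rot: [[0.243, 0.97, 0.001], [0.97, -0.243, 0.001], [0.001, 0.001, -1.0]]
force: [-2.9, 0.4, 11.5]
width: -0.0001
grasp_force: 5.7
```

The cell is at its hard stop: z holds at 0.1125 while the force rises to 11.5 N. Next I lift, move behind the back face and tilt the tool 30°, so its leading tip edge faces the rocker.

Call:
{"op": "carry_out", "data": {
  "motion": [
    [[0,0,0,2,0,0,0],[0,0,0,6,0,0,0],[0,0,0,9,0,0,0],[0,1,-4,9,5.8,-1.5,0],[0,2,-8,9,11.6,-3,0],[0,3,-12,9,17.4,-4.5,0],[0,4.6,-15.6,9,23.3,-6,0],[0,4.6,-15.6,9,29.1,-7.4,0]]
  ]
}}

```text
t: 6.2
tcp_pos: [0.5846, -0.127, 0.2009]
tcp_rot: [[0.214, 0.968, 0.128], [0.839, -0.249, 0.484], [0.501, 0.004, -0.866]]
force: [-0.2, 1.2, -0.1]
width: 0.0
grasp_force: 0.0
```

Call:
{"op": "carry_out", "data": {
  "motion": [
    [[0,0,0,0,0,0,0]]
  ]
}}

```text
t: 6.32
tcp_pos: [0.5827, -0.1252, 0.1997]
tcp_rot: [[0.216, 0.968, 0.123], [0.839, -0.249, 0.484], [0.499, -0.001, -0.866]]
force: [0.0, 0.8, 0.8]
width: 0.0001
grasp_force: 0.0
```

```bash
python3 - <<'E'
from rig import manip
import cv2,numpy as np
s=manip.observe();f=manip.grab_frame("top");g=manip.grab_frame("scene")
cv2.imwrite("pics/c2.png",np.hstack([cv2.resize(f["color"][100:320,100:340],(436,400)),g["color"][100:350,100:350].repeat(1,0)[:250] if 0 else cv2.resize(g["color"][100:320,130:330],(364,400))])[:,:,::-1])
print(s["tcp_pos"],s["tcp_rot"],s["force"],s["joints"])
E
```

```text
[ 0.58266508 -0.1251679   0.19971992] [[ 0.21644148  0.96845756  0.12346273]
 [ 0.83902109 -0.24917613  0.48368882]
 [ 0.49919605 -0.00110249 -0.86648836]] [0.01192854 0.76918993 0.84573311] [ 21.36113445  38.48294913   7.56034743  97.3693718  -40.2566621
  59.32029599  38.85333229]
```

View pics/c2.png

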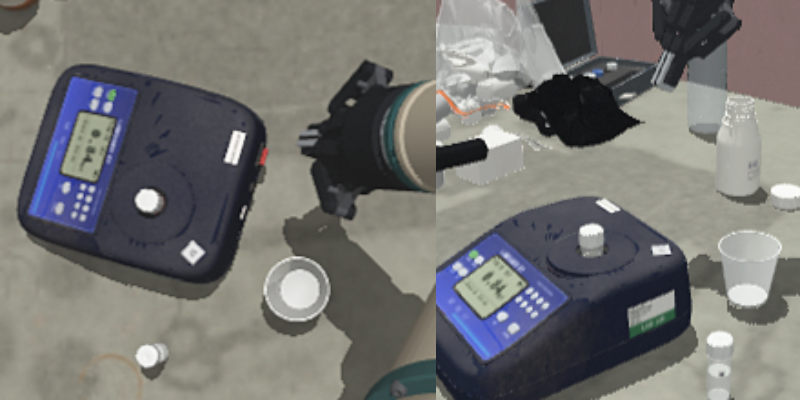

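The pictures show the cell home (cap at 150,200), the red rocker at (264,156) and the shut fingertips behind it, tilted toward it. The cup and bottle are untouched. I'll lower to rocker height.

Call:
{"op": "carry_out", "data": {
  "motion": [
    [[0,0,0,-4,0,0,0],[0,0,0,-8,0,0,0],[0,0,0,-12,0,0,0],[0,0.1,0.1,-14.5,0,0,0],[0,0.1,0.2,-15.7,0,0,0],[0,0.1,0.2,-15.7,0,0,0],[0,0.1,0.2,-15.7,0,0,0]]
  ]
}}

```text
t: 7.3
tcp_pos: [0.5858, -0.1196, 0.0456]
tcp_rot: [[0.208, 0.97, 0.124], [0.841, -0.243, 0.484], [0.5, 0.004, -0.866]]
force: [0.1, -0.7, -0.0]
width: 0.0
grasp_force: 0.0
```

```bash
python3 - <<'E'
from rig import manip
import numpy as np
s=manip.observe();t=np.array(s["tcp_pos"]);R=np.array(s["tcp_rot"])
x=np.array([-.247,-.969,0]);y=np.array([.969,-.247,0])
rk=np.array([.592,-.0725,.044])
for sg in(1,):
  e=t+R[:,0]*.011*sg
  print(t,"edge z",e[2],"gap",(e-rk)@x,"lateral",(e-rk)@y,s["force"],R[:,1]@x)
E
```

```text
[ 0.58582808 -0.11957353  0.04558724] edge z 0.05108756781007136 gap 0.03761297852277016 lateral 0.005582493327442553 [ 0.06682248 -0.65654232 -0.01467511] -0.004541322550280252
```

Call:
{"op": "carry_out", "data": {
  "motion": [
    [[0,0.2,0.6,0,0,0,0],[0,0.3,1.2,0,0,0,0],[0,0.45,1.8,0,0,0,0],[0,0.6,2.4,0,0,0,0],[0,0.6,2.4,0,0,0,0],[0,0.6,2.4,0,0,0,0]]
  ]
}}

```text
t: 8.05
tcp_pos: [0.5909, -0.0961, 0.0442]
tcp_rot: [[0.21, 0.97, 0.123], [0.84, -0.244, 0.485], [0.5, 0.002, -0.866]]
force: [0.6, 0.1, 0.2]
width: 0.0002
grasp_force: 0.0
```

```bash
python3 - <<'E'
from rig import manip
import numpy as np,cv2
s=manip.observe();t=np.array(s["tcp_pos"]);R=np.array(s["tcp_rot"])
x=np.array([-.247,-.969,0]);y=np.array([.969,-.247,0])
rk=np.array([.592,-.0725,.044])
e=t+R[:,0]*.011
print(t,"edge z",e[2],"gap",(e-rk)@x,"lateral",(e-rk)@y,s["force"])
f=manip.grab_frame("top")
cv2.imwrite("pics/c3.png",cv2.resize(f["color"][140:240,200:320],None,fx=6,fy=6,interpolation=cv2.INTER_CUBIC)[:,:,::-1])
E
```

```text
[ 0.59089626 -0.09611385  0.04421957] edge z 0.04972050441152926 gap 0.01362893662751929 lateral 0.004721593159017677 [0.63775806 0.11192836 0.23281881]
```

View pics/c3.png

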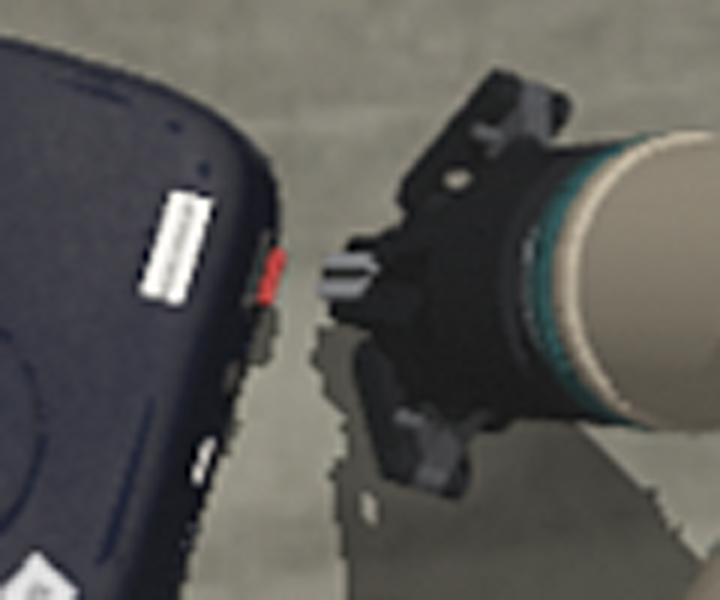

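The fingertip edge faces the red rocker squarely (tips at 322,275; rocker at 272,277) with about 10–13 mm of gap. I'll drop 1.3 mm and close in.

Call:
{"op": "carry_out", "data": {
  "motion": [
    [[0,0.05,0.2,-0.13,0,0,0],[0,0.1,0.4,-0.13,0,0,0],[0,0.15,0.55,-0.13,0,0,0],[0,0.17,0.65,-0.13,0,0,0],[0,0.18,0.71,-0.13,0,0,0],[0,0.2,0.77,-0.13,0,0,0],[0,0.2,0.77,-0.13,0,0,0]]
  ]
}}

```text
t: 8.98
tcp_pos: [0.5929, -0.0881, 0.043]
tcp_rot: [[0.21, 0.97, 0.123], [0.84, -0.244, 0.485], [0.5, 0.002, -0.866]]
force: [-0.0, -0.3, 0.1]
width: 0.0
grasp_force: 0.0
```

Call:
{"op": "carry_out", "data": {
  "motion": [
    [[0,0.01,0.06,0,0,0,0],[0,0.03,0.12,0,0,0,0],[0,0.04,0.17,0,0,0,0],[0,0.06,0.23,0,0,0,0],[0,0.07,0.29,0,0,0,0],[0,0.09,0.35,0,0,0,0]]
  ]
}}

```text
t: 9.72
tcp_pos: [0.5938, -0.0846, 0.043]
tcp_rot: [[0.21, 0.97, 0.123], [0.84, -0.244, 0.485], [0.5, 0.002, -0.866]]
force: [-0.2, -0.3, 0.2]
width: -0.0003
grasp_force: 0.1
```

Call:
{"op": "carry_out", "data": {
  "motion": [
    [[0,0.01,0.05,0,0,0,0],[0,0.03,0.1,0,0,0,0],[0,0.04,0.15,0,0,0,0]]
  ]
}}

```text
t: 10.1
tcp_pos: [0.5941, -0.0842, 0.0429]
tcp_rot: [[0.211, 0.97, 0.124], [0.84, -0.244, 0.484], [0.499, 0.002, -0.866]]
force: [-1.3, -4.3, 1.8]
width: -0.0003
grasp_force: 1.7
```

Contact as predicted, about 4.5 N along the back's normal. I keep pressing slowly.

Call:
{"op": "carry_out", "data": {
  "motion": [
    [[0,0.01,0.05,0,0,0,0],[0,0.03,0.1,0,0,0,0],[0,0.03,0.1,0,0,0,0]]
  ]
}}

```text
t: 10.48
tcp_pos: [0.5944, -0.0836, 0.0431]
tcp_rot: [[0.211, 0.97, 0.124], [0.841, -0.245, 0.483], [0.499, 0.002, -0.867]]
force: [-1.7, -4.2, 2.8]
width: -0.0002
grasp_force: 2.4
```

Call:
{"op": "carry_out", "data": {
  "motion": [
    [[0,0.01,0.05,0,0,0,0],[0,0.02,0.08,0,0,0,0],[0,0.02,0.08,0,0,0,0]]
  ]
}}

```text
t: 10.85
tcp_pos: [0.5948, -0.0831, 0.0432]
tcp_rot: [[0.211, 0.97, 0.124], [0.841, -0.245, 0.483], [0.499, 0.003, -0.867]]
force: [-2.6, -5.1, 5.0]
width: 0.0001
grasp_force: 3.1
```

Call:
{"op": "carry_out", "data": {
  "motion": [
    [[0,0.01,0.05,0,0,0,0],[0,0.02,0.1,0,0,0,0],[0,0.02,0.1,0,0,0,0]]
  ]
}}

```text
t: 11.22
tcp_pos: [0.5949, -0.0826, 0.0435]
tcp_rot: [[0.211, 0.969, 0.125], [0.841, -0.245, 0.483], [0.498, 0.003, -0.867]]
force: [-3.1, -7.1, 7.1]
width: -0.0006
grasp_force: 4.1
```

Call:
{"op": "carry_out", "data": {
  "motion": [
    [[0,0.01,0.05,0,0,0,0],[0,0.02,0.1,0,0,0,0],[0,0.02,0.1,0,0,0,0]]
  ]
}}

```text
t: 11.6
tcp_pos: [0.5949, -0.0826, 0.0435]
tcp_rot: [[0.212, 0.969, 0.125], [0.841, -0.246, 0.482], [0.497, 0.003, -0.867]]
force: [-4.5, -8.4, 8.4]
width: -0.0
grasp_force: 5.2
```

Call:
{"op": "carry_out", "data": {
  "motion": [
    [[0,0.02,0.06,0,0,0,0],[0,0.03,0.12,0,0,0,0],[0,0.03,0.12,0,0,0,0],[0,0.03,0.12,0,0,0,0]]
  ]
}}

```text
t: 12.1
tcp_pos: [0.595, -0.0825, 0.0435]
tcp_rot: [[0.212, 0.969, 0.125], [0.842, -0.247, 0.48], [0.496, 0.003, -0.868]]
force: [-6.1, -9.9, 9.8]
width: 0.0002
grasp_force: 6.4
```

It has travelled about 2 mm and now stands firm as the force rises. I back straight off, rise and check.

Call:
{"op": "carry_out", "data": {
  "motion": [
    [[0,-0.2,-0.6,0,0,0,0],[0,-0.5,-2,0,0,0,0],[0,-1,-4,0,0,0,0],[0,-1.5,-6,2,0,0,0],[0,-1.5,-6,6,0,0,0],[0,-1.5,-6,10,0,0,0],[0,-1.5,-6,14,0,0,0],[0,-1.5,-6,14,0,0,0]]
  ]
}}

```text
t: 13.1
tcp_pos: [0.5819, -0.1402, 0.186]
tcp_rot: [[0.208, 0.97, 0.129], [0.841, -0.244, 0.482], [0.499, 0.008, -0.867]]
force: [1.1, -0.6, -0.7]
width: -0.0004
grasp_force: 0.0
```

```bash
python3 - <<'E'
from rig import manip
from h import *;import pickle
d=pickle.load(open("f0.pkl","rb"));T0=d["top"]["color"];S0=d["scene"]["color"]
T=manip.grab_frame("top");S=manip.grab_frame("scene")
for c in(T0,T["color"]):
    c=c.astype(int);red=(c[:,:,0]>c[:,:,1]+60)&(c[:,:,0]>c[:,:,2]+60);print("red",blobs(red,230,165,260,235,3))
    wt=c.min(2)>170;print("cap",blobs(wt,165,195,200,225)[:1],"spare",blobs(wt,170,285,196,310)[:1],"cup",blobs(wt,245,240,285,280)[:1],"scap",blobs(wt,365,200,400,232)[:1])
a=[cv2.resize(c[165:215,220:270],(390,390),interpolation=cv2.INTER_CUBIC) for c in(T0,T["color"])]
cv2.imwrite("pics/c4.png",np.hstack(a)[:,:,::-1])
s=manip.observe();print(s["t"],s["tcp_pos"],s["force"])
E
```

```text
red [([244.7, 185.8], [243, 182, 5, 9, 23])]
cap [([178.6, 208.6], [173, 203, 12, 12, 124])] spare [([180.5, 295.4], [175, 290, 12, 12, 115])] cup [([265.1, 255.1], [245, 241, 37, 35, 123])] scap [([382.6, 214.0], [372, 203, 22, 23, 383])]
red [([244.6, 185.7], [243, 181, 4, 10, 25])]
cap [([180.6, 209.5], [174, 204, 14, 12, 124])] spare [([182.3, 294.6], [174, 289, 18, 13, 154])] cup [([261.1, 257.4], [245, 241, 36, 35, 157])] scap [([374.5, 213.1], [372, 209, 7, 11, 53])]
13.2 [ 0.58011777 -0.13905275  0.18290514] [ 0.04281067  0.16213982 -1.26194059]
```

View pics/c4.png

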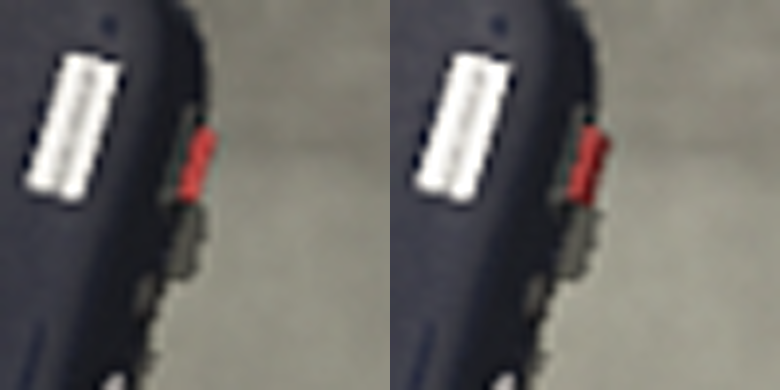

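Left is before, right is after. The rocker's darker outer face now shows at (595,165), so its upper half is pushed in and it has tipped over. The bystanders' outlines haven't shifted apart from shadow. I'll raise the hand further and hand in.

Call:
{"op": "carry_out", "data": {
  "motion": [
    [[0,0,-1,3,0,0,0],[0,0,-2,6,0,0,0],[0,0,-3,9,0,0,0],[0,0,-3,9,0,0,0],[0,0,-3,9,0,0,0],[0,0,-3,9,0,0,0]]
  ]
}}

```text
t: 13.95
tcp_pos: [0.5797, -0.1674, 0.2713]
tcp_rot: [[0.211, 0.97, 0.121], [0.839, -0.243, 0.487], [0.501, -0.001, -0.865]]
force: [-0.4, -0.1, -0.4]
width: -0.0001
grasp_force: 0.0
```

```bash
python3 -c "
from rig import manip
print(manip.sign_off())"
```

```text
the job is handed in; nothing more can be done
None
```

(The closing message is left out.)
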